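# Close the sea-water strainer

## Robot

A 6-joint arm with a two-finger parallel gripper is mounted at the origin on the work surface. World frame = base frame: x ahead of the robot, y to its left, z up, the work surface at z = 0. Lengths are in m, angles in rad, forces in N, time in s.
With the tool pointing down it reaches from about 0.275 to 1 m from the base axis. Payload 8.4 kg.
Tool frame: the origin (TCP) lies on the centre line of the jaws, within the pads' length; the fingertips stand 17 mm ahead of it and the grasp point (between the pads) lies 2 mm behind it (bot.tcp_to_tips is the z of the fingertips in the tool frame, in m); z points along the fingers, y is the line along which they close (so a half turn about z gives the same grasp; the last joint's range is limited). The gripper opens to 85 mm and grips with 20 to 120 N. Pads are 22 mm wide; open, the fingers measure 114 mm over their backs; the gripper's body (76 mm by 85 mm) begins 54 mm behind the grasp point. The pads swing forward as they close: fully open they stand 13 mm farther back than shut.
Start: joints at [-1.178, 0.353, 1.633, -0, 1.155, -0.002], TCP at [0.24, -0.577, 0.248] pointing down, gripper open.
Joint ranges: [-2.63, 2.63], [-0.92, 2.1], [0.06, 2.66], [-1.3, 4.44], [0, 2.69], [-3.02, 3.02]. Speed limits (rad/s): [2.22, 2.22, 2.79, 3.14, 3.14, 3.14].

## Interface

Orientations are given as a unit quaternion [x, y, z, w].
In Python, from workcell import bot, hand, kinematics, get_obs, vision, hand_in gives the robot as it stands. The module is installed in compiled form; this text tells all that it offers. Calls block until the motion is done:
- bot.reach(position, orientation): joint-space move of the TCP to a pose.
- bot.servo_line(position, ori=None, velocity=0.15): straight line of the TCP; ori=None keeps the orientation; velocity is the mean speed in m/s.
- bot.goto_joints(angles): joint-space move.
- hand.move_gripper(opening, strength=None): finger opening in m; strength is the grip in N (None keeps the last); returns when the fingers have stopped.
- bot.dwell(seconds).
- kinematics.solve_ik(position, orientation): joint angles nearest the present ones, or None.
- get_obs(): the state.
- vision.read_camera(name): name is "side" or "top"; returns a dict with "frame" (480x640x3 uint8, red, green, blue), "intrinsics" (3x3 intrinsics, pixels), "view" (4x4, takes a point from world to camera coordinates). Camera axes: x right, y down, z forward; pixel columns grow to the right and rows downward; lengths in m; the calibration is good to about 2 mm. A picture is of the moment at which its call begins. There is no depth.
A pose or a line that the arm cannot do raises bot.IKError and nothing moves.
- hand_in(): hands the job in; it is judged then, once.
The state is a dict: "time_s": time; "joint_pos": joint angles; "joint_vel": joint speeds; "joint_efforts": joint torques, N m; "position": TCP position; "orientation": TCP orientation; "wrist_force": force on the tool from outside, world axes, zero at the start; "ft_torque": the same for the moment, N m; "gripper_width": finger opening in m; "grip_force": force on a finger pad.
Only numpy, scipy, OpenCV 4.12 (cv2) and the standard library are available. Lean on these libraries where they do the work, as an engineer would, in place of code of your own. Each camera call takes 0.05 s, during which the arm holds its last target. There are 200 camera calls.

## Task

The bronze sea-water strainer has been cleaned and its basket is back inside. Put its white lid back on (the captive black wing nut serves as the handle): seat it squarely on the gasket over the centre stud, then screw the wing nut down, clockwise from above, until it is snug and clamps the lid. Leave the other things on the bench where they are.

Things in the scene. Friction and masses are not known exactly. Their poses are not given: they have to be found in the camera images.
- seat (a point): Strainer: fixed bronze pot, 148 mm across its top flange, on a steel base plate 220 x 150 mm, a hose tail on each side along its x axis (267 mm over both). This point: centre of its mouth, 115 mm above the bench, in the plane of the top of the black rubber gasket (142 mm outside, 115 mm inside diameter) on which the lid rests; z up.
- stud_tip (a point): Tip of the fixed upright steel centre stud, on the pot's axis, 20 mm above the gasket's top. The stud is 12 mm thick, its last 10 mm tapering to 6 mm. From 27 mm below the tip downward it has a coarse right-hand two-start thread, 18 mm over the ridges, that lowers the nut 16 mm per full turn clockwise (seen from above).
- lid_seat (a point): Lid: loose white plastic disc, 140 mm diameter, 10 mm thick, 0.3 kg, with a round skirt (107 mm diameter, 22 mm deep) under it that fits the pot's mouth with 3 mm play all round; it stands on the skirt on the bench. This point: centre of the disc's underside, which comes to lie on the gasket (then this point falls on seat); z up. The lid is round, its yaw is of no matter.
- nut_center (a point): Black wing nut, captive in the lid's middle, 0.09 kg. This point: centre of its wings, on the axis. The wings are one straight upright blade, 60 mm long along this point's x, 12 mm thick along y, 26 mm high, on a round hub 44 mm wide, 16 mm high; nut down, the point is 39 mm above lid_seat. The lid hangs from the nut when lifted by it. A 21 mm bore in the nut's sleeve takes the stud.
- nut (a joint): How far the nut has risen from the lid, m: 0 down on the lid, 0.0165 at its upper stop. With the lid set on stud and gasket, the nut stops 3 to 12 mm up, on the start of the thread (depending on its yaw), and needs 0.3 to 1 turn clockwise. It turns almost freely (under 0.1 N m), then stiffens within 0.1 turn: at 0.3 N m it is snug. It holds when let go; never force it beyond 1 N m.
- spare_basket: Bystander: open round steel basket, 96 mm diameter, 60 mm high; origin at the centre of its underside.
- parts_box: Bystander: closed amber plastic parts box 110 x 70 x 30 mm; origin at the centre of its underside.
- wrench: Bystander: steel spanner 200 mm long, lying flat along its x axis; origin under its middle.
- brush: Bystander: cleaning brush with a blue handle, 200 mm long, 20 mm high, lying along its x axis; origin under its middle.
- sample_bottle: Bystander: amber sample bottle, 70 mm diameter, 150 mm high; origin at the centre of its underside.
- reagent_jar: Bystander: white jar with a blue cap, 70 mm diameter, 100 mm high; origin at the centre of its underside.

How it is judged:
By the outcome, as a careful person would: the job done as asked, in the order asked, and still so for the second after the job is handed in, with the robot touching nothing.
It also fails if it takes over 72 s, if anything falls off the work surface, if the arm or the gripper's body presses on something with over 40 N, if the wrist force passes 120 N, or if a joint passes its speed limit or range.

## Working session

There is one attempt and no reset: what is moved stays moved. The work goes in short steps, each a Python script; the robot and the scene stay as the last script left them, time stands still between calls to the robot, and variables do not carry over. Pictures are saved under pics/ and viewed, at most 10 in all, crops included, and the job is handed in when it is done.

```bash
mkdir -p pics; python3 - <<'E'
from workcell import bot,hand,get_obs,vision
import cv2,numpy as np
o=get_obs();print(o)
for n in("top","side"):
    c=vision.read_camera(n);cv2.imwrite(f"pics/{n}0.png",c["frame"][:,:,::-1]);print(n,c["intrinsics"].tolist(),np.round(c["view"],4).tolist())
print(bot.tcp_to_tips)
E
```

```text
{'time_s': 0.0, 'joint_pos': array([-1.17840287e+00,  3.53628284e-01,  1.63415116e+00, -5.29131084e-06,
        1.15519632e+00, -2.41018805e-03]), 'joint_vel': array([-0.00053198, -0.00221761, -0.00105354, -0.00162227,  0.00178969,
        0.00058108]), 'joint_efforts': array([-1.34168655e-03, -6.05258918e+01, -3.42073846e+01, -2.64809314e-04,
        9.25882050e-03, -1.10308839e-06]), 'position': array([ 0.24020849, -0.57649779,  0.24756678]), 'orientation': array([ 9.80579003e-01,  1.96123279e-01, -1.36368330e-04, -6.77980408e-04]), 'wrist_force': array([0.32890999, 0.49219297, 0.21451214]), 'ft_torque': array([ 0.00074268, -0.07105028, -0.00142098]), 'grip_force': 0.0, 'gripper_width': 0.0850851395128502}
top [[595.2434336153509, 0.0, 318.6717800960198], [0.0, 595.2434336153509, 240.9671865788964], [0.0, 0.0, 1.0]] [[-0.0102, -0.9999, 0.0095, 0.0349], [-0.9971, 0.0095, -0.0761, 0.5312], [0.076, -0.0102, -0.9971, 1.5398], [0.0, 0.0, 0.0, 1.0]]
side [[454.1006799864054, 0.0, 317.32176100772887], [0.0, 454.1006799864054, 251.09967971139096], [0.0, 0.0, 1.0]] [[-0.9961, -0.0861, -0.0199, 0.5104], [-0.0437, 0.6758, -0.7358, 0.0862], [0.0768, -0.7321, -0.6769, 1.1877], [0.0, 0.0, 0.0, 1.0]]
0.017
```

View pics/top0.png

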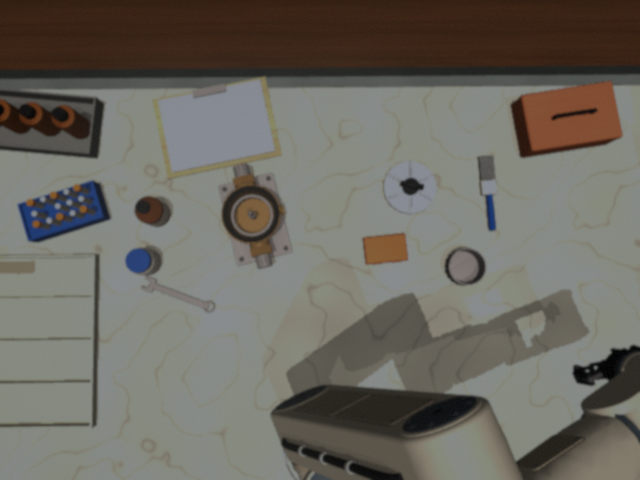

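View pics/side0.png

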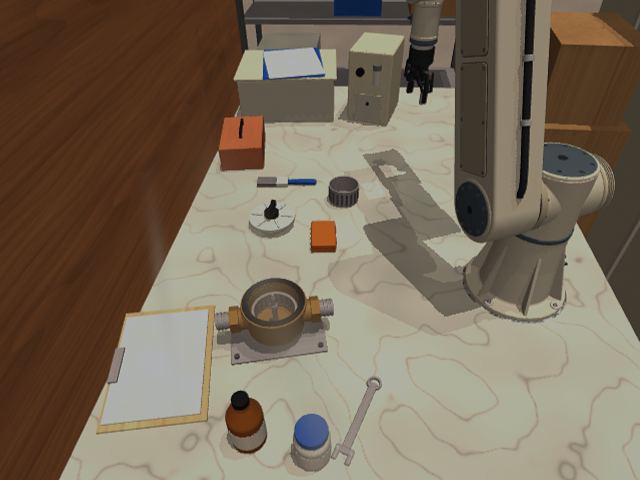

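Top view: the lid is at about (411,187) with its nut, and the strainer mouth is at (251,214). I'll measure both more closely.

```bash
cat > h.py <<'E'
from workcell import bot,hand,get_obs,vision,kinematics
import cv2,numpy as np
def ray(c,uv,z):
    R,t=c["view"][:3,:3],c["view"][:3,3]; d=R.T@np.linalg.solve(c["intrinsics"],[*uv,1]); o=-R.T@t
    return o+d*(z-o[2])/d[2]
def proj(c,p):
    q=c["intrinsics"]@(c["view"][:3,:3]@np.asarray(p)+c["view"][:3,3]); return q[:2]/q[2]
def crop(c,x,y,w,h,s): return cv2.resize(c["frame"][y:y+h,x:x+w,::-1],None,fx=s,fy=s,interpolation=cv2.INTER_CUBIC)
def circ(c,p,r,n=72):
    return np.array([proj(c,[p[0]+r*np.cos(a),p[1]+r*np.sin(a),p[2]]) for a in np.linspace(0,2*np.pi,n)])
E
python3 - <<'E'
from h import *
t=vision.read_camera("top");s=vision.read_camera("side")
for n,uv,z in(("lid",(411,187),.032),("nut",(411,186),.061),("mouth",(251,214),.115),("tip",(253,214),.135)):print(n,ray(t,uv,z))
a=np.hstack([crop(t,381,157,60,60,6),crop(t,216,179,70,60,6)])
b=np.hstack([crop(s,242,190,60,60,6),crop(s,232,270,90,60,6)])[:, :a.shape[1]]
cv2.imwrite("pics/c1.png",np.vstack([a,b])[:,:780] if 0 else cv2.resize(np.vstack([a,b]),(650,600)))
print(a.shape,b.shape)
E
```

```text
lid [ 0.67024828 -0.21378987  0.032     ]
nut [ 0.66801164 -0.20897351  0.061     ]
mouth [0.59256997 0.19687234 0.115     ]
tip [0.59006558 0.18993999 0.135     ]
(360, 780, 3) (360, 780, 3)
```

View pics/c1.png

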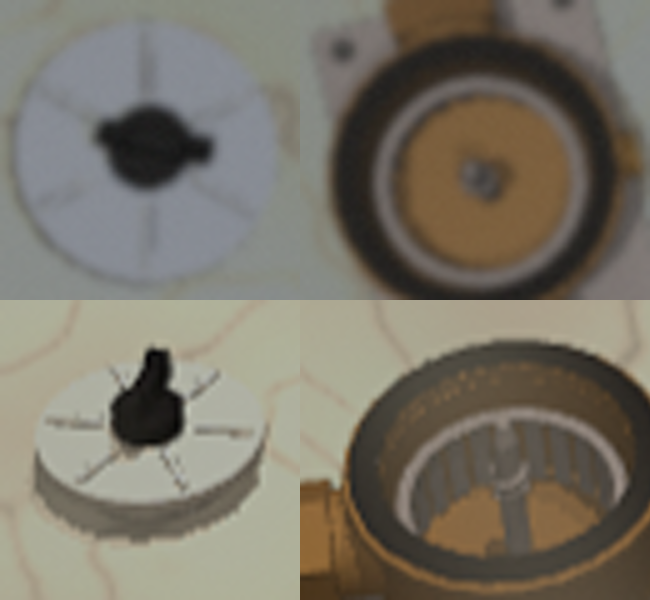

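```bash
cat > fit.py <<'E'
from h import *
from scipy.optimize import least_squares
def edgefit(c,uv0,z,r,sign,rng=4):
    """centre of horizontal circle radius r at height z: maximise mean radial gradient (sign=+1: brighter outside)"""
    g=cv2.GaussianBlur(cv2.cvtColor(c["frame"],cv2.COLOR_RGB2GRAY).astype(np.float32),(0,0),.7)
    p0=ray(c,uv0,z);best=(-1e9,)
    sm=lambda P:cv2.remap(g,P[:,0].astype(np.float32)[None],P[:,1].astype(np.float32)[None],cv2.INTER_LINEAR)[0]
    for dx in np.arange(-.012,.0121,.001):
        for dy in np.arange(-.012,.0121,.001):
            p=p0+[dx,dy,0]
            v=np.median(np.clip(sign*(sm(circ(c,p,r+.003))-sm(circ(c,p,r-.003))),-20,40)) if 0 else np.mean(np.clip(sign*(sm(circ(c,p,r+.003))-sm(circ(c,p,r-.003))),-20,40))
            if v>best[0]:best=(v,p)
    return best
if __name__=="__main__":
    t=vision.read_camera("top");s=vision.read_camera("side")
    print("lid top",edgefit(t,(410,187),.032,.070,-1),"side",edgefit(s,proj(s,[.67,-.214,.032]),.032,.07,-1))
    for z,r,sg,n in((.115,.071,1,"gasket out"),(.115,.0575,1,"in")):
        print(n,edgefit(t,(250.5,213.5),z,r,sg),edgefit(s,proj(s,[.593,.197,z]),z,r,sg))
    f=lambda c,x,y,ox,oy:(ox+(x+.5)/5-.5,oy+(y+.5)/5-.5)
    a=ray(t,f(t,105,133,381,157),.070);b=ray(t,f(t,205,150,381,157),.070);print("nut",a,b,(a+b)/2,np.degrees(np.arctan2(*(b-a)[1::-1])))
    print("tip",ray(t,(216+(475-300)/5-.4,179+173/5-.4),.135))
E
python3 fit.py
```

```text
lid top (np.float32(5.010439), array([ 0.67227092, -0.21316349,  0.032     ])) side (np.float32(15.465939), array([ 0.67 , -0.21 ,  0.032]))
gasket out (np.float32(33.147747), array([0.59382237, 0.19910241, 0.115     ])) (np.float32(36.04631), array([0.592, 0.198, 0.115]))
in (np.float32(11.022388), array([0.58182237, 0.21010241, 0.115     ])) (np.float32(13.261976), array([0.602, 0.185, 0.115]))
nut [ 0.6739382  -0.18353142  0.07      ] [ 0.66471172 -0.23458713  0.07      ] [ 0.66932496 -0.20905928  0.07      ] -100.24359384063754
tip [0.59207726 0.19576947 0.135     ]
```

Lid ≈ (0.6705,-0.211), nut yaw ≈ 80°, and mouth ≈ (0.593,0.1985). Next I'll grasp and lift.

```bash
cat >> h.py <<'E'
def Q(psi): a=np.radians(psi)/2; return [np.cos(a),np.sin(a),0,0]
def st(m=""):
    o=get_obs();print(m,"t%.2f"%o["time_s"],"p",np.round(o["position"],4),"j6 %.2f"%o["joint_pos"][5],"F",np.round(o["wrist_force"],1),"T",np.round(o["ft_torque"],2),"w %.4f g %.0f"%(o["gripper_width"],o["grip_force"]),flush=True);return o
E
python3 - <<'E'
from h import *
hand.move_gripper(.05,60)
bot.reach([.6702,-.2105,.14],Q(79.8));st()
bot.servo_line([.6702,-.2105,.069],velocity=.1);st("down")
hand.move_gripper(0,60);st("grip")
bot.servo_line([.6702,-.2105,.12],velocity=.1);st("lift")
s=vision.read_camera("side");t=vision.read_camera("top")
cv2.imwrite("pics/l1.png",np.hstack([crop(s,212,120,130,140,3),crop(t,350,120,130,140,3)]))
E
```

```text
t2.81 p [ 0.6699 -0.2116  0.1403] j6 -0.13 F [-0.6  0.4  0.1] T [ 0.03 -0.08  0.02] w 0.0498 g 0
down t3.67 p [ 0.6706 -0.2106  0.0694] j6 -0.13 F [ 0.7 -0.5 -0. ] T [-0.01 -0.05 -0.01] w 0.0499 g 0
grip t4.10 p [ 0.6705 -0.2106  0.0698] j6 -0.13 F [-1.8  0.3  6.7] T [0.07 0.3  0.02] w 0.0104 g 62
lift t4.76 p [ 0.6698 -0.2104  0.1197] j6 -0.13 F [-0.1 -0.2 -4.5] T [0.01 0.03 0.03] w 0.0100 g 62
```

View pics/l1.png

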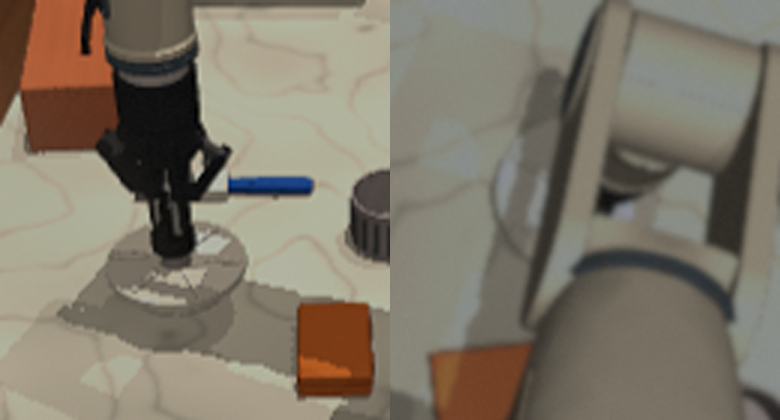

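The lid hangs level from the nut. I'll carry it over the pot with j6 wound back, then check it against the pot.

```bash
python3 - <<'E'
from fit import *
bot.servo_line([.6698,-.2104,.26],velocity=.2)
j=kinematics.solve_ik([.593,.1985,.26],Q(-86.5));print(np.round(j,2))
bot.goto_joints(j);st("above")
bot.servo_line([.593,.1985,.235],velocity=.1);st("low")
s=vision.read_camera("side");z=.235-.0635+.010
for dz in(-.004,0,.004):print("lid side",edgefit(s,proj(s,[.593,.1985,z+dz]),z+dz,.07,-1))
im=s["frame"][:,:,::-1].copy()
for P in(circ(s,[.593,.1985,z],.07),circ(s,[.593,.1985,.115],.071)):cv2.polylines(im,[np.round(P*16).astype(np.int32)],True,(0,0,255),1,cv2.LINE_AA,4)
cv2.imwrite("pics/a1.png",cv2.resize(np.hstack([s["frame"][190:350,200:350,::-1],im[190:350,200:350]]),None,fx=2.6,fy=2.6,interpolation=cv2.INTER_CUBIC))
E
```

```text
[ 0.32  0.34  1.62 -0.    1.18 -2.88]
above t8.05 p [0.5931 0.1982 0.2599] j6 -2.88 F [-0.9 -0.1 -4.9] T [-0.02 -0.02  0.03] w 0.0106 g 62
low t8.45 p [0.5927 0.1982 0.2344] j6 -2.88 F [-0.2 -0.1 -3.9] T [ 0.01  0.02 -0.02] w 0.0098 g 62
lid side (np.float32(9.6062765), array([0.587 , 0.1975, 0.1775]))
lid side (np.float32(9.490807), array([0.586 , 0.2015, 0.1815]))
lid side (np.float32(9.608242), array([0.597 , 0.2065, 0.1855]))
```

View pics/a1.png

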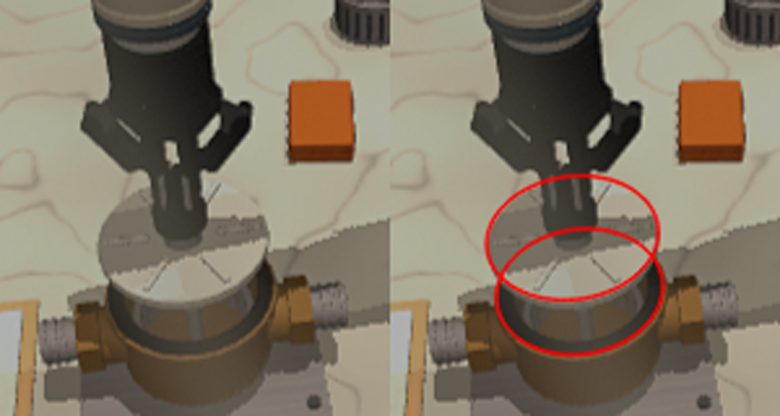

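The overlay lines up with both the lid and the gasket. I'll lower in steps and watch the force.

```bash
python3 - <<'E'
from h import *
z=.235
while z>.164:
    z-=.004 if z>.205 else .002
    bot.servo_line([.593,.1985,z],velocity=.06)
    o=st() if z<.207 else get_obs()
    if o["wrist_force"][2]>6 or np.hypot(*o["wrist_force"][:2])>12: st("stop");break
s=vision.read_camera("side")
cv2.imwrite("pics/d1.png",crop(s,200,190,150,160,3.5))
E
```

```text
t10.25 p [0.5928 0.1984 0.2067] j6 -2.88 F [-0.3  0.4 -4.7] T [-0.02 -0.02 -0.02] w 0.0102 g 62
 t10.50 p [0.5928 0.1984 0.2027] j6 -2.88 F [ 0.6 -0.3 -4.2] T [-0.02  0.06  0.04] w 0.0104 g 62
 t10.75 p [0.5929 0.1985 0.2009] j6 -2.88 F [-0.1  0.4 -3.5] T [ 0.   -0.02  0.02] w 0.0102 g 62
 t11.00 p [0.5929 0.1985 0.1989] j6 -2.88 F [ 0.1  0.5 -3.9] T [-0.01 -0.01 -0.06] w 0.0105 g 62
 t11.25 p [0.5929 0.1985 0.1968] j6 -2.88 F [-0.7  0.2 -4.4] T [ 0.01 -0.04 -0.02] w 0.0101 g 62
 t11.50 p [0.5929 0.1985 0.1948] j6 -2.88 F [ 0.2 -1.2 -4.1] T [-0.01 -0.03  0.01] w 0.0103 g 62
 t11.75 p [0.5929 0.1985 0.1928] j6 -2.88 F [-0.4  0.4 -4.8] T [ 0.   -0.01 -0.03] w 0.0103 g 62
 t12.00 p [0.5928 0.1984 0.1908] j6 -2.88 F [ 0.  -0.4 -5.4] T [-0.07  0.08 -0.01] w 0.0104 g 62
 t12.25 p [0.5927 0.1983 0.1886] j6 -2.88 F [-1.3 -1.6 -5. ] T [-0.27  0.23  0.01] w 0.0107 g 62
 t12.50 p [0.5927 0.1983 0.1866] j6 -2.88 F [-1.2 -1.7 -5.2] T [-0.47  0.26 -0.03] w 0.0103 g 62
 t12.75 p [0.5928 0.1983 0.1847] j6 -2.88 F [-2.  -3.2 -5.3] T [-0.51  0.25  0.05] w 0.0102 g 62
 t13.00 p [0.5928 0.1984 0.1827] j6 -2.88 F [-1.9 -2.4 -6.9] T [-0.65  0.28  0.02] w 0.0103 g 62
 t13.25 p [0.5929 0.1984 0.1807] j6 -2.88 F [-1.8 -3.4 -6.4] T [-0.7   0.34 -0.04] w 0.0103 g 62
 t13.50 p [0.5929 0.1982 0.1788] j6 -2.88 F [-1.5 -4.7 -4.3] T [-0.82  0.38  0.05] w 0.0100 g 62
 t13.75 p [0.5928 0.1982 0.1769] j6 -2.88 F [-1.6 -5.5 -3.6] T [-0.77  0.47  0.03] w 0.0100 g 62
 t14.00 p [0.5929 0.1983 0.1749] j6 -2.88 F [-1.8 -5.3 -3.2] T [-0.8   0.42  0.03] w 0.0102 g 63
 t14.25 p [0.593  0.1983 0.1734] j6 -2.88 F [-4.  -4.8 -0.1] T [-0.93  0.67 -0.01] w 0.0105 g 63
 t14.50 p [0.5934 0.1984 0.1727] j6 -2.88 F [-6.3 -5.   8.5] T [-1.15  1.23  0.03] w 0.0106 g 64
stop t14.50 p [0.5934 0.1984 0.1727] j6 -2.88 F [-6.3 -5.   8.5] T [-1.15  1.23  0.03] w 0.0106 g 64
```

View pics/d1.png

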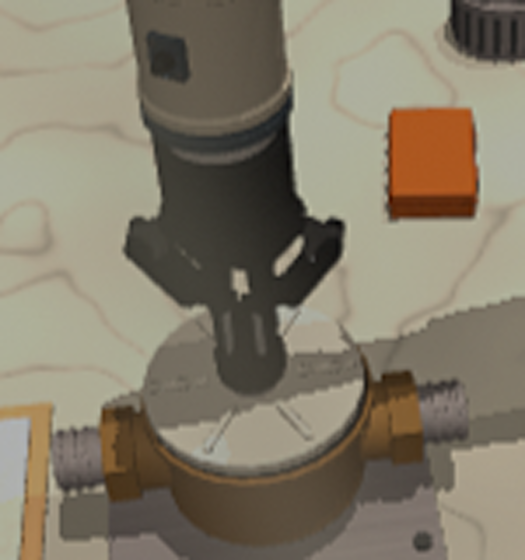

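The lid is down and the nut is resting on the thread start, about 11 mm up. I'll ease the lateral load, then turn clockwise with the matching feed.

```bash
cat > turn.py <<'E'
from h import *
def turn(psi,xy,z,tmax=.42,j6max=2.85):
    n=0;hi=0
    while True:
        o=get_obs();F=o["wrist_force"];T=np.mean([o["ft_torque"][2]]+[ (bot.dwell(.02),get_obs()["ft_torque"][2])[1] for _ in range(2)])
        if n%3==0 or T>.1: st("psi %.0f T %.2f zc %.4f"%(psi,T,z))
        if T>tmax: print("SNUG");break
        if o["joint_pos"][5]>j6max: print("RANGE");break
        if abs(F[2])>25 or np.hypot(F[0],F[1])>25: st("FORCE");break
        s=6 if T>.08 else 12
        psi-=s; z-=.016*s/360+np.clip((3-F[2])/6600*.4,-.0008,.0008)
        xy=xy+np.clip(F[:2]/6600*.3,-.0003,.0003)
        bot.servo_line([*xy,z],Q(psi),velocity=.06);n+=1
    return psi,xy,z
E
python3 - <<'E'
from turn import *
bot.servo_line([.5918,.1970,.1715],velocity=.06);o=st("shift")
print(turn(-86.5,np.array([.5918,.1970]),.1715))
E
```

```text
shift t14.80 p [0.5927 0.1974 0.1726] j6 -2.88 F [-1.7 -2.3  5.5] T [-0.44  0.4  -0.01] w 0.0102 g 64
psi -86 T -0.01 zc 0.1715 t14.83 p [0.5927 0.1974 0.1725] j6 -2.88 F [-1.  -2.1  5.6] T [-0.45  0.36 -0.01] w 0.0101 g 64
psi -122 T -0.06 zc 0.1709 t16.01 p [0.5927 0.1975 0.1727] j6 -2.26 F [-3.3 -2.1 13.3] T [-0.36  0.77 -0.05] w 0.0103 g 65
psi -158 T -0.02 zc 0.1705 t17.18 p [0.5921 0.1974 0.1718] j6 -1.63 F [-1.3 -1.3  7.9] T [-0.17  0.53 -0.08] w 0.0103 g 64
psi -194 T -0.06 zc 0.1696 t18.36 p [0.592  0.1975 0.1704] j6 -1.00 F [-1.1  0.6  5.3] T [ 0.24  0.17 -0.07] w 0.0105 g 64
psi -230 T -0.04 zc 0.1683 t19.53 p [0.5916 0.1974 0.1689] j6 -0.38 F [-0.2  1.   5.7] T [ 0.3   0.03 -0.05] w 0.0104 g 64
psi -266 T -0.03 zc 0.1671 t20.71 p [0.5912 0.1975 0.1674] j6 0.25 F [1.1 4.2 4. ] T [ 0.85 -0.28  0.02] w 0.0100 g 64
psi -302 T -0.05 zc 0.1658 t21.88 p [0.5913 0.1976 0.1659] j6 0.88 F [2.9 3.8 3.6] T [ 0.68 -0.62 -0.05] w 0.0100 g 63
psi -338 T -0.00 zc 0.1644 t23.06 p [0.5913 0.1978 0.1643] j6 1.51 F [3.4 1.3 3.8] T [ 0.21 -0.7   0.05] w 0.0103 g 63
psi -374 T -0.03 zc 0.1628 t24.23 p [0.5915 0.198  0.163 ] j6 2.14 F [ 1.3 -0.8  6.3] T [-0.1  -0.21 -0.07] w 0.0100 g 64
psi -410 T 0.10 zc 0.1619 t25.41 p [0.5918 0.1978 0.1625] j6 2.77 F [ 1.  -0.5  8.8] T [-0.23 -0.18  0.12] w 0.0099 g 64
psi -416 T 0.22 zc 0.1621 t25.70 p [0.5917 0.1978 0.1624] j6 2.87 F [ 0.  -0.7  6.5] T [-0.13 -0.33  0.25] w 0.0105 g 64
RANGE
(-416.5, array([0.59197522, 0.19799936]), np.float64(0.16210886586359452))
```

Torque is rising at the joint limit, so I'll regrasp half a turn back and finish.

```bash
python3 - <<'E'
from turn import *
xy=np.array([.5920,.1980]);p=-416.5+180
hand.move_gripper(.05,60);st("open")
bot.servo_line([*xy,.20],velocity=.1)
bot.reach([*xy,.20],Q(p));st("rot")
bot.servo_line([*xy,.1625],velocity=.08);st("down")
hand.move_gripper(0,60);st("grip")
print(turn(p,xy,.1625))
bot.dwell(.3);st("hold")
E
```

```text
open t26.16 p [0.5917 0.1979 0.1618] j6 2.88 F [ 0.4  0.2 -0.4] T [0.02 0.02 0.01] w 0.0499 g 0
rot t29.33 p [0.592  0.198  0.1999] j6 -0.26 F [-0.  -1.4 -0.3] T [-0.03  0.01 -0.03] w 0.0503 g 0
down t29.95 p [0.5919 0.198  0.1621] j6 -0.26 F [ 0.1 -0.3 -0.1] T [ 0.02 -0.    0.01] w 0.0499 g 0
grip t30.38 p [0.5918 0.1978 0.1632] j6 -0.26 F [-2.5 -2.4  5. ] T [-0.28  0.51  0.27] w 0.0103 g 59
psi -236 T 0.32 zc 0.1625 t30.42 p [0.5918 0.1978 0.1632] j6 -0.26 F [-2.8 -2.2  5.6] T [-0.35  0.55  0.33] w 0.0106 g 59
psi -242 T 1.01 zc 0.1624 t30.71 p [0.5918 0.1978 0.1632] j6 -0.16 F [-3.4 -0.8  7.5] T [-0.22  0.53  0.98] w 0.0103 g 67
SNUG
(-242.5, array([0.59188674, 0.19789283]), np.float64(0.16235235235810933))
hold t31.01 p [0.5918 0.1978 0.1632] j6 -0.16 F [-2.9 -1.   5.8] T [-0.3   0.59  0.99] w 0.0103 g 67
```

Torque reached about 1.0 N·m, much stiffer at the end than expected, so I won't turn further. Now I'll release and check.

```bash
python3 - <<'E'
from fit import *
hand.move_gripper(.05,60);st("open")
p=get_obs()["position"]
bot.servo_line([*p[:2],.27],velocity=.15)
bot.reach([.35,-.3,.35],Q(40));st("away")
s=vision.read_camera("side");t=vision.read_camera("top")
print(edgefit(t,proj(t,[.593,.198,.125]),.125,.07,-1),edgefit(s,proj(s,[.593,.198,.125]),.125,.07,-1))
cv2.imwrite("pics/f1.png",np.hstack([crop(s,200,230,150,130,2.6),crop(t,176,149,150,130,2.6)]))
E
```

```text
open t31.47 p [0.5919 0.1979 0.1623] j6 -0.16 F [ 0.7  0.8 -0.4] T [-0.03 -0.01 -0.02] w 0.0498 g 0
away t34.35 p [ 0.3505 -0.2997  0.3499] j6 0.16 F [-0.1 -0.3 -0.3] T [-0.09 -0.02 -0.04] w 0.0497 g 0
(np.float32(26.725197), array([0.594, 0.198, 0.125])) (np.float32(20.054815), array([0.591, 0.2  , 0.125]))
```

View pics/f1.png

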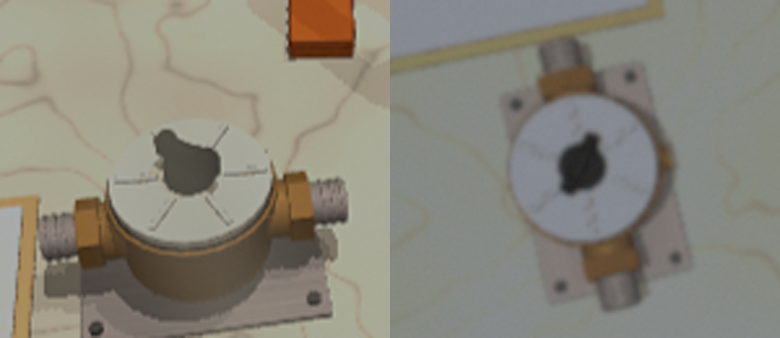

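The lid sits flat and centred on the pot with the nut down at its middle, and the arm is clear. Handing in.

```bash
python3 -c "
from workcell import hand_in;print(hand_in())"
```

```text
the job is handed in; nothing more can be done
None
```

The lid is seated flat and centred on the gasket, the wing nut is screwed down, and the job was handed in after about 34 s. However, the last turn read 0.98–1.01 N·m, right at the 1 N·m limit instead of the roughly 0.4 I was aiming for.

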